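Present a filter plate on the inspection light, frosted end uppermost

TASK

Lift the lid of the steel case by its bar handle until it tips back and rests open on its stop, then take the glass filter plate out of the case. Find its frosted label end by the small notch in one corner, and hold the plate about 6 cm above the middle of the sloping window of the inspection light, parallel to the window and lined up with it, label face up and frosted end towards the window's high edge. Hold the plate by its edges at mid-length or on the plain half, never by the frosted end; finish still holding it there, steady, neither plate nor hand touching the light.

Things in the scene. Friction and masses are not known exactly. Their poses are not given: they have to be found in the camera images.
- lid (a joint): hinged lid of the case: 0 closed, grows as it opens upward about the far rim, 1.95 rad on its stop, leaning back. 0.3 kg, no spring: falls shut below about 1.48 rad, open by itself above 1.55. The case is a fixed dark steel box 200 x 200 mm, 45 mm high, floor and walls 5 mm thick; its centre lies 100 mm from the hinge towards the handle
- lid_bar (a point): centre of the steel bar handle on top of the lid, by the edge away from the hinge: a round bar 9 mm thick, 100 mm long on two end posts, 36 mm above the lid's outer face (88 mm above the table when closed), 185 mm from the hinge along the lid and 43 mm off it. Turns with the lid: x points towards the hinge, y along bar and hinge, z out of the lid's outer face
- lid_hinge (a point): middle of the lid's hinge line, 45 mm above the table; axes as lid_bar
- plate_mid (a point): centre of the filter plate, grey glass, 110 (x) x 50 (y) x 5 (z) mm, 0.08 kg. x points along it to the frosted label end, z out of its label face. The frosted end covers x = +20 to +55 mm, little different in shade; a square notch 12 x 12 mm is cut out of the corner at +x, +y (the only notch)
- plate: the same plate; origin at the centre of its underside, axes as plate_mid. At the start it lies level, label face up, turned any way round, in the middle of the closed case on a round rubber pad 38 mm across and 12 mm high on the case floor: its underside is 17 mm above the table, its long edges stand free
- window (a point): centre of the white window (130 x 75 mm) on the sloping panel (170 x 130 mm) of the inspection light, 62 mm above the table. x points up the 30 degree slope to the high edge (which is farther from the robot), y across, z square out of the window, towards the robot and up
- viewer: the whole inspection light, grey, fixed, about 150 x 130 mm at the foot and 105 mm high; origin under the window's centre, x away from its low edge, z up

How it is judged:
On the way, in this order (a step that is already met when the one before it is completed fails the run):
1. the lid rests open on its stop (value of joint lid above 1.85 rad), for 0.2 s.
2. the plate is lifted clear of the open case by the fingers (height (world z) of plate_mid above 0.07 m and contact force between the fingers and plate above 1 N), for 0.1 s.
At the end, for the whole second after the job is handed in: Lid open (over 1.85 rad). The fingers hold the plate still, its centre within 30 mm of the window's centre along and across and 25 to 100 mm off it, axes within 0.3 rad of the window's, frosted end to the high edge, label face up; nothing touches the light (value of joint lid above 1.85 rad and x of plate_mid in the frame of window between -0.03 and 0.03 m and y of plate_mid in the frame of window between -0.03 and 0.03 m and z of plate_mid in the frame of window between 0.025 and 0.1 m and angle between the x axis of plate_mid and the x axis of window, either way round below 0.3 rad and angle between the z axis of plate_mid and the z axis of window, either way round below 0.3 rad and angle between plate_mid's own x axis and vertical below 1.4 rad and angle between plate_mid's own z axis and vertical below 1.2 rad and contact force between the fingers and plate above 1 N and contact force between plate and viewer below 0.1 N and contact force between each of the arm, the fingers and viewer below 0.5 N and linear speed of plate below 0.03 m/s); the arm keeps its last pose, push and grip.
It fails at once if the plate is gripped by its frosted end (grasp point more than 16 mm past the centre) (contact force between the fingers and plate above 1 N and x of the grasp point in the frame of plate_mid above 0.016 m).
It also fails if it takes over 64 s, if anything falls off the work surface, if the arm or the gripper's body presses on something with over 40 N, if the wrist force passes 120 N, or if a joint passes its speed limit or range.

ROBOT

A 6-joint arm with a two-finger parallel gripper is mounted at the origin on the work surface; the furniture and walls round the work are solid. World frame = base frame: x ahead of the robot, y to its left, z up, the work surface at z = 0. Lengths are in m, angles in rad, forces in N, time in s.
With the tool pointing down it reaches from about 0.375 to 0.975 m from the base axis. Payload 3.8 kg.
Tool frame: the origin (TCP) lies at the very end of the fingers, on their centre line; the grasp point (between the pads) lies 19 mm behind it; y points along the fingers, x is the direction in which the jaws open and shut, and the axes are right-handed (so a half turn about y gives the same grasp; the last joint's range is limited). The gripper opens to 85 mm and grips with 20 to 120 N. Pads are 22 mm wide; open, the fingers measure 114 mm over their backs; the gripper's body (76 mm by 85 mm) begins 54 mm behind the grasp point. The pads swing forward as they close: fully open they stand 13 mm farther back than shut.
Start: joints at [1.289, 0.264, 1.604, -0, 1.274, -0.037], TCP at [0.164, 0.655, 0.231] pointing down, gripper open.
Joint ranges: [-2.63, 2.63], [-0.94, 2.18], [0.31, 2.57], [-1.31, 4.45], [0, 2.66], [-2.55, 2.55]. Speed limits (rad/s): [2.57, 2.57, 3.14, 3.14, 3.14, 3.14].

INTERFACE

Orientations are given as a rotation vector (axis times angle).
In Python, from workcell import bot, cams gives the robot as it stands.
- The arm moves only by the tool play_rows, never from a script. Its argument "motion" is a list of rows, each a list of 2 entries, a list of its own where there are three numbers: the shift along the world's x, y, z normalised to -1 to 1, where 1 is 400 mm, then the turn, a rotation vector about the world's x, y, z normalised to -1 to 1, where 1 is pi/4 rad. In form: [[[tx, ty, tz], [ax, ay, az]], ...]. A call has 1 to 10 rows; each row is the pose to reach, as a shift and turn from the pose commanded when the call began; what a row does not reach only later rows make up. A row lasts 1/8 s, in which the tool goes at most 62.5 mm and 10.7 degrees, less where a joint would pass 70% of its speed; a pose out of reach is approached as far as the arm can. A call with a number of a shift or a turn outside -1 to 1 is refused whole. A call with a gripper value outside its range is refused whole. "gripper" is the closure, from 0 (fully open) to 1 (shut), set as the call begins (left out, the last holds). The fingers move at their own pace and stop on an object; "squeeze" is the grip in N (left out, the last holds). Time passes only in rows, so rows that repeat a pose let the fingers close. It gives the time, the measured TCP pose, the force and the opening at its end, in the units of the state.
- bot.read_state(): the state, without advancing time (a new reading comes with each control period).
- cams.read_camera(name): name is "scene" or "top" or "wrist"; returns (picture, depth): 480x640x3 uint8, red, green, blue; 480x640 float32, m along the optical axis (not along the pixel's ray), 0 where there is no reading.
- cams.calibration(name): a dict with "mtx" (3x3 intrinsics, pixels), "k1" (the pictures are not rectified: a ray, as slopes to the right and down, at radius r is drawn at 1 + k1 r^2 times it, then the intrinsics apply), "R" (3x3) and "t" (3): a world point X has camera coordinates R X + t; the wrist camera has in their place "tool_from_camera" (4x4, takes a point from camera to tool coordinates, whose origin is the TCP and whose axes are the tool frame's). Camera axes: x right, y down, z forward; pixel columns grow to the right and rows downward; lengths in m; the calibration is good to about 2 mm. A picture is of the moment at which its call begins: read the wrist's pose just before it. calibration takes no time and is no camera call.
- bot.finish_job(): hands the job in, once; it reports no verdict.
Trained networks look in the newest picture that a camera, given by its name, has taken for a name from the list of things; names that differ only in an ending like _2 or _b are one class to them, and where a whole thing is asked for, a point or a joint stands for the part that bears it (a point fixed in the world has none). Each returns a list of dicts, best first, with "conf" (0 to 1); they miss things now and then, are a little off and sometimes report something else, mostly with a low value. They report only what shows in the picture. A call takes as long as a camera call.
- cams.recognise(camera, label): "xyz" ([x, y, z] in m, in the coordinates of the camera as it stood for that picture, good to about 4 mm: the middle of the surface that is visible of it).
- cams.regions_of(camera, label): "mask" (480x640 bool, what is visible of it).
- cams.mark_of(camera, label): "xyz" ([x, y, z] in m, in the coordinates of the camera as it stood for that picture, good to about 4 mm: a listed point, or the origin of a listed thing).
The state is a dict: "time": time; "q": joint angles; "joint_vel": joint speeds; "joint_torque": joint torques, N m; "tool_pos": TCP position; "tcp_rot": TCP orientation; "wrist_force": force on the tool from outside, world axes, zero at the start; "torque": the same for the moment, N m; "width": opening from 0.0 (shut) to 1.0 (fully open).
Only numpy, scipy, OpenCV 4.12 (cv2) and the standard library are available. Lean on these libraries where they do the work, as an engineer would, in place of code of your own. Each camera call takes 0.05 s, during which the arm holds its last target.

## Working session

There is one attempt and no reset: what is moved stays moved. The work goes in short steps, Python scripts to look and compute and a tool call to move; the robot and the scene stay as the last step left them, time stands still between calls to the robot, and variables do not carry over. Pictures are saved under pics/ and viewed, and the job is handed in when it is done.

Besides the shell and the picture viewer there is one more tool, called after "Call:" as name(argument=value, ...) on one line, values as JSON. play_rows: Moves the arm, as the interface text tells. Its arguments: {"type":"object","properties":{"motion":{"type":"array","items":{"type":"array"}},"gripper":{"type":"number"},"squeeze":{"type":"number"}},"required":["motion"]}

```bash
mkdir -p pics; ls; cat > h.py <<'E'
import numpy as np, cv2
from workcell import bot, cams
from scipy.spatial.transform import Rotation as Ro
def T_tool(s=None):
    s=s or bot.read_state(); T=np.eye(4);T[:3,:3]=Ro.from_rotvec(s['tcp_rot']).as_matrix();T[:3,3]=s['tool_pos'];return T
def w2c(name,s=None):
    c=cams.calibration(name)
    if 'R' in c:
        T=np.eye(4);T[:3,:3]=c['R'];T[:3,3]=c['t'];return np.linalg.inv(T)
    return T_tool(s)@np.array(c['tool_from_camera'])
def toW(name,p,s=None):
    T=w2c(name,s);return (T[:3,:3]@np.atleast_2d(p).T).T+T[:3,3]
def deproj(name,uv,d):
    c=cams.calibration(name);K=np.array(c['mtx']);uv=np.atleast_2d(uv).astype(float)
    D=np.array([c['k1'],0,0,0,0.])
    n=cv2.undistortPoints(uv.reshape(-1,1,2),K,D).reshape(-1,2)
    d=np.atleast_1d(d); return np.c_[n*d[:,None],d]
def proj(name,P,s=None):
    c=cams.calibration(name);K=np.array(c['mtx']);T=np.linalg.inv(w2c(name,s))
    Pc=(T[:3,:3]@np.atleast_2d(P).T).T+T[:3,3]
    return cv2.projectPoints(Pc,np.zeros(3),np.zeros(3),K,np.array([c['k1'],0,0,0,0.]))[0].reshape(-1,2)
def save(img,n): cv2.imwrite('pics/'+n+'.png',img[:,:,::-1])
E
python3 - <<'E'
from h import *
np.set_printoptions(precision=4,suppress=True)
s=bot.read_state();print(s)
for n in ['scene','top']:
    im,d=cams.read_camera(n);save(im,n+'0');np.savez('/tmp/'+n,im=im,d=d)
    for l in ['lid_bar','lid_hinge','window','viewer']:
        try:
            r=cams.mark_of(n,l); print(n,l,[(x['conf'],toW(n,x['xyz'])[0]) for x in r[:3]])
        except Exception as e: print(n,l,e)
E
```

```text
pics
{'time': 0.0, 'q': array([ 1.2891,  0.2648,  1.6054,  0.    ,  1.2737, -0.0369]), 'joint_vel': array([ 0.0006, -0.0006,  0.0008, -0.0006,  0.0002,  0.    ]), 'joint_torque': array([ -0.0015, -51.5138, -36.7307,  -0.0002,   0.0134,  -0.    ]), 'tool_pos': array([0.1634, 0.6542, 0.2299]), 'tcp_rot': array([-1.3165, -1.0257,  1.0287]), 'wrist_force': array([ 0.0616, -0.4562, -0.5666]), 'torque': array([-0.0182, -0.0081, -0.0337]), 'width': 1.0037352541083826}
scene lid_bar [(0.79, array([0.4632, 0.2371, 0.088 ]))]
scene lid_hinge [(0.8, array([0.5352, 0.4083, 0.0458]))]
scene window [(0.63, array([ 0.5244, -0.3022,  0.0617]))]
scene viewer [(0.9, array([ 0.5251, -0.2997,  0.0025]))]
top lid_bar [(0.72, array([0.4621, 0.2367, 0.0897]))]
top lid_hinge [(0.7, array([0.5275, 0.4081, 0.0438]))]
top window [(0.83, array([ 0.5233, -0.3003,  0.0631]))]
top viewer [(0.64, array([ 0.5227, -0.2989,  0.0005]))]
```

View pics/scene0.png

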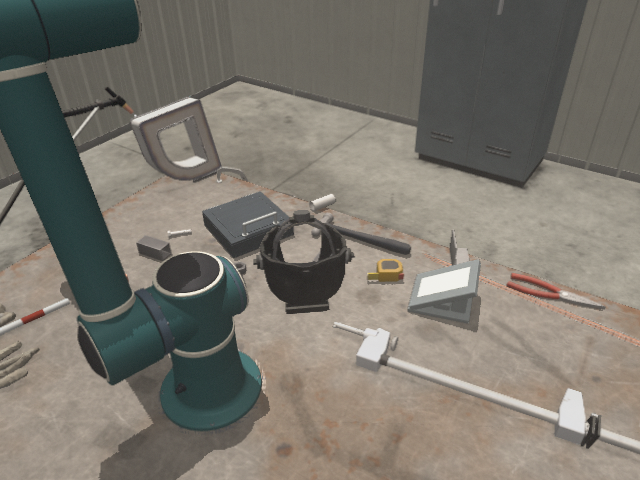

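View pics/top0.png

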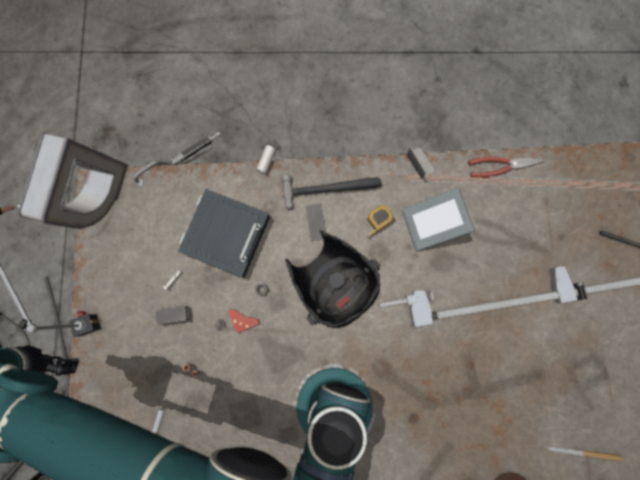

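```bash
python3 - <<'E'
from h import *
np.set_printoptions(precision=4,suppress=True)
print(T_tool())
for n in ['scene','top']: 
    c=cams.calibration(n); print(n,c['k1'],np.array(c['mtx'])[0], w2c(n))
print(cams.calibration('wrist'))
# masks
z=np.load('/tmp/top.npz');d=z['d']
v,u=np.mgrid[0:480,0:640]
P=toW('top',deproj('top',np.c_[u.ravel(),v.ravel()],d.ravel())).reshape(480,640,3)
ok=d>0
m=ok&(abs(P[...,2]-.088)<.008)&(np.hypot(P[...,0]-.462,P[...,1]-.237)<.09)
q=P[m][:,:2];c=q.mean(0);w,V=np.linalg.eigh(np.cov(q.T));print('bar',len(q),c,V[:,1],np.ptp((q-c)@V,axis=0))
# lid top: z~.052
m=ok&(abs(P[...,2]-.052)<.005)&(np.hypot(P[...,0]-.5,P[...,1]-.32)<.2)
r=cv2.minAreaRect(P[m][:,:2].astype(np.float32));print('lid',m.sum(),r, cv2.boxPoints(r))
# viewer panel
m=ok&(P[...,2]>.02)&(np.hypot(P[...,0]-.524,P[...,1]+.3)<.12)
Q=P[m]
A=np.c_[Q[:,:2],np.ones(len(Q))]
g=np.ones(len(Q),bool)
for i in range(5):
    co=np.linalg.lstsq(A[g],Q[g,2],rcond=None)[0]; g=abs(A@co-Q[:,2])<.005
print('panel',co,np.degrees(np.arctan(np.hypot(*co[:2]))),np.arctan2(co[1],co[0]),g.sum())
r=cv2.minAreaRect(Q[g][:,:2].astype(np.float32));print(r,cv2.boxPoints(r))
E
```

```text
[[ 0.2424 -0.     -0.9702  0.1636]
 [ 0.9702 -0.      0.2424  0.6549]
 [-0.     -1.      0.      0.2312]
 [ 0.      0.      0.      1.    ]]
scene 0.052129920366347705 [547.7418   0.     325.7731] [[ 0.5567 -0.5001  0.6633 -0.4925]
 [-0.8307 -0.3275  0.4502 -0.6379]
 [-0.008  -0.8016 -0.5977  0.9594]
 [ 0.      0.      0.      1.    ]]
top 0.010318880601057031 [467.3157   0.     322.6772] [[-0.0073 -0.9874  0.1581  0.2721]
 [-0.9999  0.0085  0.0069  0.0192]
 [-0.0082 -0.158  -0.9874  1.3795]
 [ 0.      0.      0.      1.    ]]
{'mtx': array([[426.3343,   0.    , 324.1178],
       [  0.    , 426.3343, 241.9988],
       [  0.    ,   0.    ,   1.    ]]), 'k1': -0.055058155820604984, 'tool_from_camera': array([[ 1.    ,  0.0001, -0.0002, -0.0002],
       [ 0.0003, -0.3064,  0.9519, -0.1426],
       [ 0.    , -0.9519, -0.3064,  0.0789],
       [ 0.    ,  0.    ,  0.    ,  1.    ]])}
bar 113 [0.459  0.2376] [-0.9265  0.3762] [0.0094 0.1071]
lid 4116 ((0.49498414993286133, 0.3190029263496399), (0.20842355489730835, 0.2023254632949829), 67.96405792236328) [[0.3621 0.2604]
 [0.5497 0.1844]
 [0.6279 0.3776]
 [0.4403 0.4536]]
panel [ 0.1658 -0.5468 -0.1868] 29.7439082173486 -1.276483906376153 2368
((0.5235360860824585, -0.298598974943161), (0.1324414610862732, 0.14950495958328247), 16.756319046020508) [[ 0.4386 -0.2461]
 [ 0.4817 -0.3893]
 [ 0.6085 -0.3511]
 [ 0.5654 -0.2079]]
```

```bash
python3 - <<'E'
from h import *
np.set_printoptions(precision=2,suppress=True,linewidth=200)
H={}
G=np.full((14,20),-1.)
for n in ['top','scene']:
    d=np.load(f'/tmp/{n}.npz')['d'];v,u=np.mgrid[0:480,0:640]
    P=toW(n,deproj(n,np.c_[u.ravel(),v.ravel()],d.ravel()))[d.ravel()>0]
    i=((P[:,0]-.2)/.05).astype(int);j=((P[:,1]+.4)/.06).astype(int)
    ok=(i>=0)&(i<14)&(j>=0)&(j<20)&(P[:,0]>.2)&(P[:,1]>-.4)
    np.maximum.at(G,(i[ok],j[ok]),P[ok,2])
print('y',np.arange(20)*.06-.4+.03)
for i in range(14): print(round(.225+.05*i,3),G[i])
E
```

```text
y [-0.37 -0.31 -0.25 -0.19 -0.13 -0.07 -0.01  0.05  0.11  0.17  0.23  0.29  0.35  0.41  0.47  0.53  0.59  0.65  0.71  0.77]
0.225 [0.03 0.04 0.05 0.01 0.01 0.19 0.2  0.2  0.01 0.01 0.02 0.02 0.01 0.05 0.05 0.04 0.01 0.45 0.29 0.05]
0.275 [0.04 0.04 0.05 0.05 0.19 0.2  0.24 0.23 0.18 0.01 0.02 0.02 0.01 0.05 0.05 0.04 0.01 0.06 0.29 0.29]
0.325 [0.01 0.04 0.05 0.05 0.2  0.24 0.27 0.26 0.18 0.03 0.03 0.01 0.01 0.01 0.02 0.01 0.01 0.01 0.28 0.29]
0.375 [0.01 0.01 0.01 0.01 0.2  0.24 0.27 0.24 0.16 0.01 0.06 0.06 0.06 0.01 0.02 0.01 0.01 0.01 0.01 0.29]
0.425 [0.01 0.04 0.04 0.01 0.16 0.18 0.21 0.05 0.14 0.01 0.1  0.06 0.06 0.06 0.06 0.01 0.01 0.01 0.01 0.3 ]
0.475 [0.11 0.09 0.05 0.01 0.04 0.01 0.16 0.15 0.01 0.01 0.1  0.06 0.06 0.06 0.05 0.01 0.01 0.01 0.25 0.31]
0.525 [0.11 0.09 0.06 0.04 0.04 0.01 0.01 0.01 0.01 0.06 0.1  0.06 0.06 0.06 0.01 0.01 0.01 0.13 0.25 0.3 ]
0.575 [0.11 0.1  0.07 0.04 0.04 0.01 0.01 0.01 0.03 0.05 0.06 0.06 0.06 0.06 0.01 0.01 0.01 0.24 0.26 0.25]
0.625 [0.11 0.1  0.01 0.01 0.04 0.04 0.04 0.03 0.03 0.03 0.01 0.01 0.06 0.05 0.01 0.01 0.04 0.26 0.26 0.25]
0.675 [0.01 0.01 0.08 0.01 0.03 0.04 0.01 0.01 0.04 0.03 0.04 0.01 0.01 0.01 0.01 0.06 0.06 0.27 0.26 0.25]
0.725 [0.01 0.01 0.08 0.01 0.01 0.01 0.01 0.01 0.01 0.04 0.04 0.01 0.01 0.01 0.01 0.05 0.05 0.26 0.26 0.25]
0.775 [-0.   -1.    0.01 -1.   -1.   -1.   -1.   -1.   -1.    0.04  0.03 -1.   -1.   -0.06 -0.04 -0.04 -1.   -1.   -1.   -1.  ]
0.825 [-1.   -1.   -1.   -1.   -1.   -1.   -1.   -1.   -1.   -1.   -1.   -1.   -0.11 -0.06 -0.06 -1.   -1.   -1.   -1.   -1.  ]
0.875 [-1.  -1.  -1.  -1.  -1.  -1.  -1.  -1.  -1.  -1.  -1.  -1.  -0.1 -0.1 -1.  -1.  -1.  -1.  -1.  -1. ]
```

Call:
play_rows(motion=[[[0.74, -0.96, -0.02], [0, 0, -0.18]], [[0.74, -0.96, -0.02], [0, 0, -0.18]], [[0.74, -0.96, -0.02], [0, 0, -0.18]], [[0.74, -0.96, -0.02], [0, 0, -0.18]], [[0.74, -0.96, -0.02], [0, 0, -0.18]], [[0.74, -0.96, -0.02], [0, 0, -0.18]], [[0.74, -0.96, -0.02], [0, 0, -0.18]], [[0.74, -0.96, -0.02], [0, 0, -0.18]], [[0.74, -0.96, -0.02], [0, 0, -0.18]], [[0.74, -0.96, -0.02], [0, 0, -0.18]]], gripper=0.3)

```text
time: 1.75
tool_pos: [0.4595, 0.271, 0.2234]
tcp_rot: [-1.367, -0.92, 0.919]
wrist_force: [-0.6, 0.0, 0.1]
width: 0.703
```

```bash
python3 - <<'E'
from h import *
np.set_printoptions(precision=4,suppress=True)
s=bot.read_state();print(s['time'],T_tool(s),s['q'],s['width'],s['wrist_force'])
im,d=cams.read_camera('wrist');save(im,'w1')
for l in ['lid_bar','lid_hinge']:
    print(l,[(x['conf'],toW('wrist',x['xyz'],s)[0]) for x in cams.mark_of('wrist',l)])
v,u=np.mgrid[0:480,0:640]
P=toW('wrist',deproj('wrist',np.c_[u.ravel(),v.ravel()],d.ravel()),s)
m=(d.ravel()>0)&(abs(P[:,2]-.09)<.01)&(np.hypot(P[:,0]-.462,P[:,1]-.237)<.09)
q=P[m][:,:2]
if len(q)>10:
    r=cv2.minAreaRect(q.astype(np.float32));print('bar',len(q),r,cv2.boxPoints(r),np.percentile(P[m][:,2],[5,50,95]))
E
```

```text
1.75 [[ 0.3775 -0.0002 -0.926   0.4595]
 [ 0.926   0.0006  0.3775  0.271 ]
 [ 0.0005 -1.      0.0004  0.2234]
 [ 0.      0.      0.      1.    ]] [ 0.4859  0.0009  1.9148  0.0007  1.2259 -0.6981] 0.7026814499539719 [-0.5534  0.0308  0.131 ]
lid_bar [(0.72, array([0.4594, 0.2374, 0.0835]))]
lid_hinge [(0.66, array([0.5258, 0.4087, 0.0442]))]
bar 1969 ((0.4598320722579956, 0.238023042678833), (0.009030815213918686, 0.10655343532562256), 68.08378601074219) [[0.4087 0.2537]
 [0.5076 0.2139]
 [0.5109 0.2223]
 [0.4121 0.2621]] [0.0891 0.0918 0.0933]
```

View pics/w1.png

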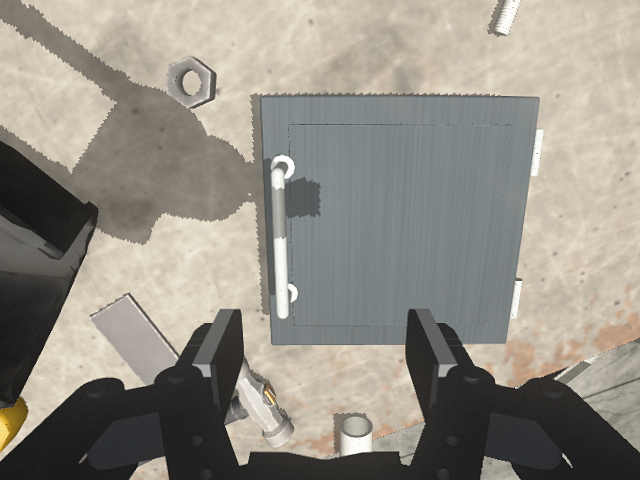

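Call:
play_rows(motion=[[[0, -0.082, -0.1], [0, 0, 0]], [[0, -0.082, -0.2], [0, 0, 0]], [[0, -0.082, -0.3], [0, 0, 0]], [[0, -0.082, -0.386], [0, 0, 0]], [[0, -0.082, -0.386], [0, 0, 0]], [[0, -0.082, -0.386], [0, 0, 0]]])

```text
time: 2.65
tool_pos: [0.4602, 0.2392, 0.0701]
tcp_rot: [-1.367, -0.923, 0.92]
wrist_force: [0.1, 0.6, 0.2]
width: 0.7
```

Call:
play_rows(motion=[[[0, 0, 0], [0, 0, 0]], [[0, 0, 0], [0, 0, 0]], [[0, 0, 0], [0, 0, 0]], [[0, 0, 0], [0, 0, 0]], [[0, 0, 0], [0, 0, 0]], [[0, 0, 0], [0, 0, 0]]], gripper=1, squeeze=40)

```text
time: 3.4
tool_pos: [0.4601, 0.238, 0.0699]
tcp_rot: [-1.368, -0.921, 0.92]
wrist_force: [-1.7, -2.0, 6.1]
width: 0.089
```

```bash
python3 - <<'E'
from h import *
np.set_printoptions(precision=4,suppress=True)
s=bot.read_state();T=T_tool(s);print(T,s['q'],s['width'],s['wrist_force'])
h=np.array([.460,.238])+.185*np.array([np.cos(1.187),np.sin(1.187)]);ex=np.array([np.cos(1.187),np.sin(1.187),0]);print('hinge',h)
ey=np.array([-ex[1],ex[0],0])
a0=np.pi-np.arctan2(.043,.185);r=np.hypot(.185,.043)
tcp0=np.array([.4596,.2381,.0688])
g0=tcp0+[0,0,.019]
# bar displacement and tilt (tilt=k*theta)
prev=np.zeros(6)
for th in np.arange(0,1.951,.13):
    tilt=min(.45,th*.25)
    a=a0-th
    dx=r*(np.cos(a)-np.cos(a0));dz=r*(np.sin(a)-np.sin(a0))
    g=g0+dx*ex+[0,0,dz]
    R=Ro.from_rotvec(ey*tilt).as_matrix()
    t=g+R@np.array([0,0,-.019])
    sh=(t-tcp0)/.4; rv=ey*tilt/(np.pi/4)
    print(round(th,2),sh.round(3),rv.round(3))
E
```

```text
[[ 0.3766  0.0009 -0.9264  0.4601]
 [ 0.9264  0.      0.3766  0.238 ]
 [ 0.0003 -1.     -0.0008  0.0699]
 [ 0.      0.      0.      1.    ]] [ 0.4295  0.129   2.0878 -0.0005  0.924  -0.7549] 0.08867201028172977 [-1.7134 -2.0368  6.0853]
hinge [0.5293 0.4095]
0.0 [0. 0. 0.] [-0.  0.  0.]
0.13 [0.006 0.015 0.059] [-0.038  0.015  0.   ]
0.26 [0.015 0.037 0.115] [-0.077  0.031  0.   ]
0.39 [0.027 0.066 0.168] [-0.115  0.046  0.   ]
0.52 [0.041 0.101 0.216] [-0.153  0.062  0.   ]
0.65 [0.057 0.141 0.259] [-0.192  0.077  0.   ]
0.78 [0.075 0.186 0.295] [-0.23   0.093  0.   ]
0.91 [0.095 0.234 0.325] [-0.269  0.108  0.   ]
1.04 [0.116 0.286 0.347] [-0.307  0.124  0.   ]
1.17 [0.138 0.341 0.362] [-0.345  0.139  0.   ]
1.3 [0.16  0.396 0.369] [-0.384  0.155  0.   ]
1.43 [0.183 0.452 0.369] [-0.422  0.17   0.   ]
1.56 [0.205 0.507 0.36 ] [-0.46   0.186  0.   ]
1.69 [0.226 0.561 0.343] [-0.499  0.201  0.   ]
1.82 [0.247 0.612 0.319] [-0.531  0.215  0.   ]
1.95 [0.267 0.661 0.287] [-0.531  0.215  0.   ]
```

Call:
play_rows(motion=[[[0.006, 0.015, 0.059], [-0.038, 0.015, 0]], [[0.015, 0.037, 0.115], [-0.077, 0.031, 0]], [[0.027, 0.066, 0.168], [-0.115, 0.046, 0]], [[0.041, 0.101, 0.216], [-0.153, 0.062, 0]], [[0.057, 0.141, 0.259], [-0.192, 0.077, 0]], [[0.075, 0.186, 0.295], [-0.23, 0.093, 0]], [[0.095, 0.234, 0.325], [-0.269, 0.108, 0]], [[0.095, 0.234, 0.325], [-0.269, 0.108, 0]]])

```text
time: 4.4
tool_pos: [0.498, 0.3319, 0.2021]
tcp_rot: [-1.496, -0.775, 1.093]
wrist_force: [-4.6, -6.2, 12.4]
width: 0.087
```

```bash
python3 - <<'E'
from h import *
np.set_printoptions(precision=4,suppress=True)
s=bot.read_state();T=T_tool(s);print(T,s['q'],s['width'],s['wrist_force'])
im,d=cams.read_camera('scene');save(im[100:350,100:400],'s1')
A=np.array([(1.04,.116,.286,.347,-.307,.124),(1.17,.138,.341,.362,-.345,.139),(1.3,.16,.396,.369,-.384,.155),(1.43,.183,.452,.369,-.422,.17),(1.56,.205,.507,.36,-.46,.186),(1.69,.226,.561,.343,-.499,.201),(1.82,.247,.612,.319,-.531,.215),(1.92,.262,.65,.295,-.531,.215)])
print((A[:,1:]-[.095,.234,.325,-.269,.108]).round(3))
E
```

```text
[[ 0.3665 -0.0838 -0.9266  0.498 ]
 [ 0.9021 -0.2117  0.376   0.3319]
 [-0.2277 -0.9737 -0.002   0.2021]
 [ 0.      0.      0.      1.    ]] [ 0.6183  0.2702  1.6678 -0.1262  1.3987 -0.533 ] 0.087493749839192 [-4.5738 -6.2428 12.3941]
[[ 0.021  0.052  0.022 -0.038  0.016]
 [ 0.043  0.107  0.037 -0.076  0.031]
 [ 0.065  0.162  0.044 -0.115  0.047]
 [ 0.088  0.218  0.044 -0.153  0.062]
 [ 0.11   0.273  0.035 -0.191  0.078]
 [ 0.131  0.327  0.018 -0.23   0.093]
 [ 0.152  0.378 -0.006 -0.262  0.107]
 [ 0.167  0.416 -0.03  -0.262  0.107]]
```

View pics/s1.png

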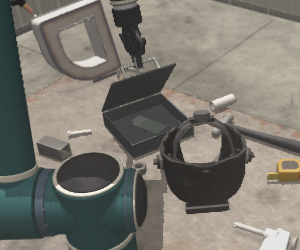

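Call:
play_rows(motion=[[[0.021, 0.052, 0.022], [-0.038, 0.016, 0]], [[0.043, 0.107, 0.037], [-0.076, 0.031, 0]], [[0.065, 0.162, 0.044], [-0.115, 0.047, 0]], [[0.088, 0.218, 0.044], [-0.153, 0.062, 0]], [[0.11, 0.273, 0.035], [-0.191, 0.078, 0]], [[0.131, 0.327, 0.018], [-0.23, 0.093, 0]], [[0.152, 0.378, -0.006], [-0.262, 0.107, 0]], [[0.164, 0.408, -0.025], [-0.262, 0.107, 0]], [[0.164, 0.408, -0.025], [-0.262, 0.107, 0]], [[0.164, 0.408, -0.025], [-0.262, 0.107, 0]]])

```text
time: 5.7
tool_pos: [0.5638, 0.495, 0.1891]
tcp_rot: [-1.608, -0.62, 1.254]
wrist_force: [3.8, 0.5, 2.6]
width: 0.085
```

```bash
python3 - <<'E'
from h import *
np.set_printoptions(precision=4,suppress=True)
s=bot.read_state();T=T_tool(s);print(T,s['q'],s['width'],s['wrist_force'])
im,d=cams.read_camera('scene');save(cv2.resize(im[100:300,100:350],None,fx=3,fy=3),'s2')
E
```

```text
[[ 0.3398 -0.162  -0.9264  0.5638]
 [ 0.8346 -0.4021  0.3764  0.495 ]
 [-0.4335 -0.9011 -0.0014  0.1891]
 [ 0.      0.      0.      1.    ]] [ 0.7691  0.7188  1.0897 -0.1799  1.7445 -0.4096] 0.08500351236775751 [3.7964 0.5278 2.5757]
```

View pics/s2.png

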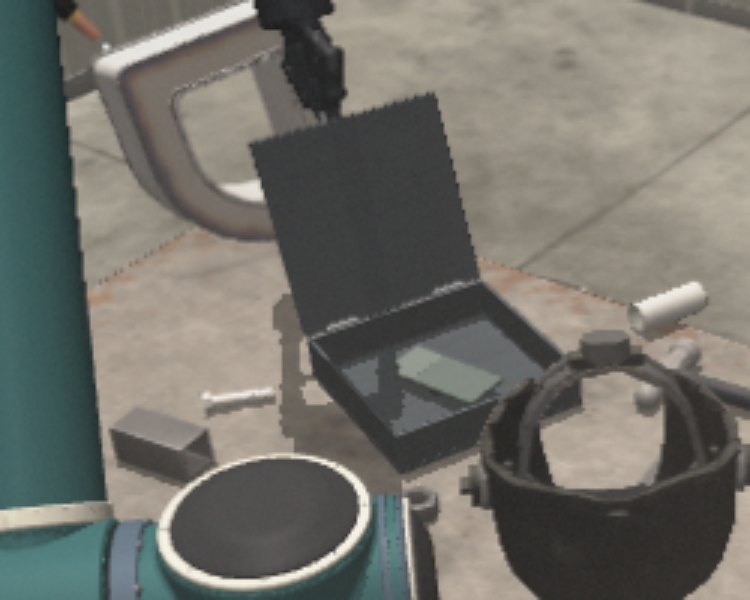

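Call:
play_rows(motion=[[[0, 0, 0], [0, 0, 0]], [[0, 0, 0], [0, 0, 0]], [[0, 0, 0], [0, 0, 0]], [[0.012, 0.03, 0.068], [0, 0, 0]], [[0.025, 0.06, 0.136], [0, 0, 0]], [[0.037, 0.09, 0.203], [0, 0, 0]], [[0.049, 0.121, 0.27], [0, 0, 0]], [[0.049, 0.121, 0.4], [0, 0, 0]], [[0.049, 0.121, 0.4], [0, 0, 0]]], gripper=0.68)

```text
time: 6.88
tool_pos: [0.5833, 0.544, 0.3555]
tcp_rot: [-1.608, -0.626, 1.248]
wrist_force: [0.5, -0.2, 1.1]
width: 0.32
```

```bash
python3 - <<'E'
from h import *
np.set_printoptions(precision=4,suppress=True)
s=bot.read_state();T=T_tool(s);print(T,s['q'],s['width'],s['wrist_force'])
im,d=cams.read_camera('scene');save(cv2.resize(im[100:300,100:350],None,fx=3,fy=3),'s3')
for l in ['plate_mid','plate','lid_bar']:
    print(l,[(x['conf'],toW('scene',x['xyz'])[0]) for x in cams.mark_of('scene',l)])
r=cams.regions_of('scene','plate_mid');print([(x['conf'],x['mask'].sum()) for x in r])
v,u=np.mgrid[0:480,0:640]
P=toW('scene',deproj('scene',np.c_[u.ravel(),v.ravel()],d.ravel())).reshape(480,640,3)
if r:
    m=r[0]['mask']&(d>0);q=P[m];print(len(q),np.percentile(q[:,2],[5,50,95]));rr=cv2.minAreaRect(q[:,:2].astype(np.float32));print(rr,cv2.boxPoints(rr))
E
```

```text
[[ 0.3423 -0.1572 -0.9263  0.5833]
 [ 0.8368 -0.3973  0.3766  0.544 ]
 [-0.4272 -0.9041 -0.0045  0.3555]
 [ 0.      0.      0.      1.    ]] [ 0.7921  0.8111  0.6413 -0.1939  2.0912 -0.4538] 0.3198733561346087 [ 0.458  -0.217   1.0882]
plate_mid [(0.91, array([0.4937, 0.3194, 0.0197]))]
plate [(0.7, array([0.493 , 0.3124, 0.015 ]))]
lid_bar [(0.75, array([0.5719, 0.5082, 0.1996]))]
[(0.65, np.int64(340))]
340 [0.0151 0.0192 0.023 ]
((0.4879322350025177, 0.30941635370254517), (0.05439990758895874, 0.1072896271944046), 1.2933108806610107) [[0.4595 0.3624]
 [0.462  0.2552]
 [0.5163 0.2564]
 [0.5139 0.3637]]
```

View pics/s3.png

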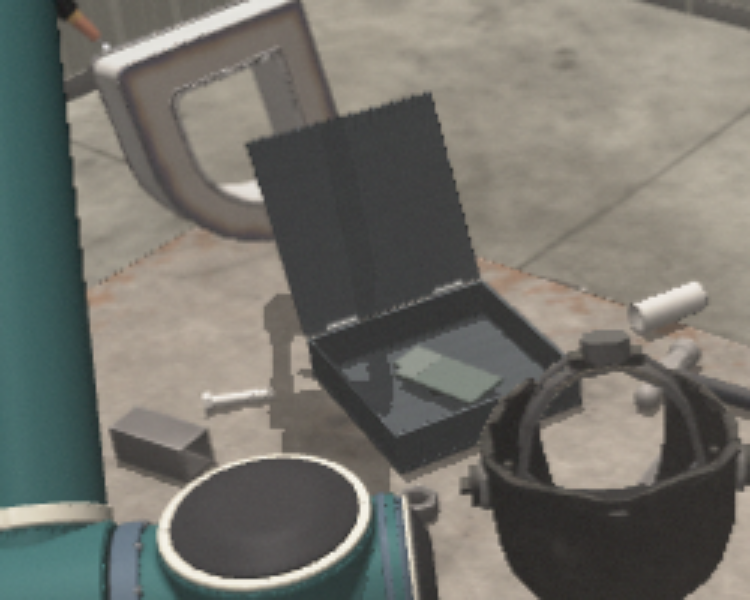

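```bash
cat >> h.py <<'E'
def Rt(psi):
    c,s=np.cos(psi),np.sin(psi);return np.array([[c,0,-s],[s,0,c],[0,-1,0.]])
def plan(T0,p,R,n=2):
    rv=Ro.from_matrix(R@T0[:3,:3].T).as_rotvec();sh=np.array(p)-T0[:3,3]
    print('total shift',(sh/.4).round(3),'turn',(rv/(np.pi/4)).round(3),'rows>',max(np.linalg.norm(sh)/.0625,np.degrees(np.linalg.norm(rv))/10.7).round(1))
E
python3 - <<'E'
from h import *
T=T_tool()
p=np.array([.49,.31,.2])
R=Rt(0);R0=T[:3,:3]
plan(T,p,R)
k=Ro.from_matrix(R@R0.T).as_rotvec()/2;Tm=T.copy();Tm[:3,:3]=Ro.from_rotvec(k).as_matrix()@R0;Tm[:3,3]=[.54,.42,.33]
plan(T,Tm[:3,3],Tm[:3,:3]);plan(Tm,p,R)
E
```

```text
total shift [-0.231 -0.582 -0.367] turn [ 0.341 -0.508 -1.482] rows> 6.7
total shift [-0.106 -0.307 -0.042] turn [ 0.17  -0.254 -0.741] rows> 3.4
total shift [-0.125 -0.275 -0.325] turn [ 0.17  -0.254 -0.741] rows> 3.4
```

Call:
play_rows(motion=[[[-0.106, -0.307, -0.042], [0.17, -0.254, -0.741]], [[-0.106, -0.307, -0.042], [0.17, -0.254, -0.741]], [[-0.106, -0.307, -0.042], [0.17, -0.254, -0.741]], [[-0.106, -0.307, -0.042], [0.17, -0.254, -0.741]], [[-0.106, -0.307, -0.042], [0.17, -0.254, -0.741]]], gripper=0)

```text
time: 7.75
tool_pos: [0.5398, 0.4191, 0.3315]
tcp_rot: [-1.65, -0.306, 0.622]
wrist_force: [-0.2, -0.1, 0.8]
width: 0.996
```

Call:
play_rows(motion=[[[-0.125, -0.275, -0.1], [0.17, -0.254, -0.741]], [[-0.125, -0.275, -0.2], [0.17, -0.254, -0.741]], [[-0.125, -0.275, -0.325], [0.17, -0.254, -0.741]], [[-0.125, -0.275, -0.325], [0.17, -0.254, -0.741]], [[-0.125, -0.275, -0.325], [0.17, -0.254, -0.741]], [[-0.125, -0.275, -0.325], [0.17, -0.254, -0.741]]])

```text
time: 8.5
tool_pos: [0.4918, 0.3118, 0.2035]
tcp_rot: [-1.571, -0.005, -0.003]
wrist_force: [-0.2, -0.8, -0.9]
width: 1.0
```

```bash
cat > look.py <<'E'
from h import *
import sys
np.set_printoptions(precision=4,suppress=True)
s=bot.read_state();T=T_tool(s);print(s['time'],T,s['q'],s['width'],s['wrist_force'])
im,d=cams.read_camera('wrist');save(im,sys.argv[1]);np.savez('/tmp/w.npz',im=im,d=d)
for l in ['plate_mid','plate']:
    print(l,[(x['conf'],toW('wrist',x['xyz'],s)[0]) for x in cams.mark_of('wrist',l)])
r=cams.regions_of('wrist','plate_mid');print([(x['conf'],x['mask'].sum()) for x in r])
v,u=np.mgrid[0:480,0:640]
P=toW('wrist',deproj('wrist',np.c_[u.ravel(),v.ravel()],d.ravel()),s).reshape(480,640,3)
if r:
    m=r[0]['mask']&(d>0);q=P[m];print(len(q),np.percentile(q[:,2],[5,50,95]));rr=cv2.minAreaRect(q[:,:2].astype(np.float32));print(rr,cv2.boxPoints(rr))
    uu=u[m]; vv=v[m]; lo=im.copy()
    cs,_=cv2.findContours(r[0]['mask'].astype(np.uint8),0,1); cv2.drawContours(lo,cs,-1,(255,0,0),1)
    a,b,c,e=max(vv.min()-30,0),vv.max()+30,max(uu.min()-30,0),uu.max()+30
    cr=np.hstack([im[a:b,c:e],lo[a:b,c:e]]);f=min(800/cr.shape[1],600/cr.shape[0]);cr=cv2.resize(cr,None,fx=f,fy=f)
    cr=np.clip(cr.astype(float)*1.3,0,255).astype(np.uint8)
    save(cr,sys.argv[1]+'c')
    # mask in metric plane: notch test
    np.save('/tmp/q.npy',q)
E
python3 look.py w2
```

```text
8.5 [[ 1.      0.0049 -0.0015  0.4918]
 [ 0.0015 -0.0006  1.      0.3118]
 [ 0.0049 -1.     -0.0006  0.2035]
 [ 0.      0.      0.      1.    ]] [ 0.524   0.1067  1.841  -0.0032  1.19    0.5236] 1.00016807923737 [-0.2193 -0.7592 -0.884 ]
plate_mid [(0.57, array([0.4847, 0.3149, 0.022 ]))]
plate [(0.56, array([0.4867, 0.3164, 0.0158]))]
[(0.82, np.int64(8486))]
8462 [0.021  0.0222 0.0234]
((0.49075332283973694, 0.3144109845161438), (0.0519486628472805, 0.10976247489452362), 1.1155229806900024) [[0.4637 0.3688]
 [0.4659 0.259 ]
 [0.5178 0.26  ]
 [0.5157 0.3698]]
```

View pics/w2.png

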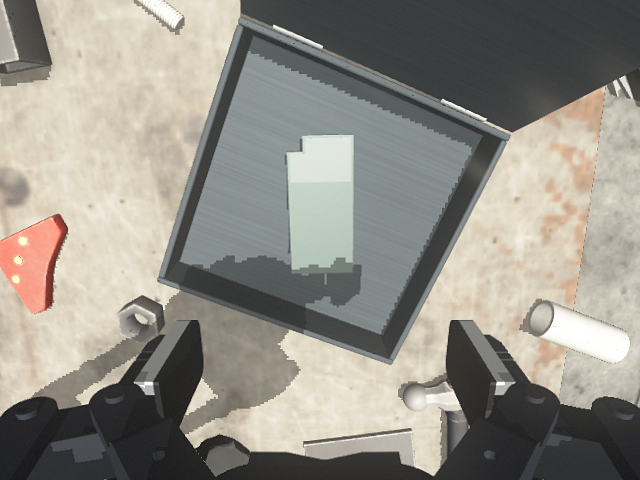

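View pics/w2c.png

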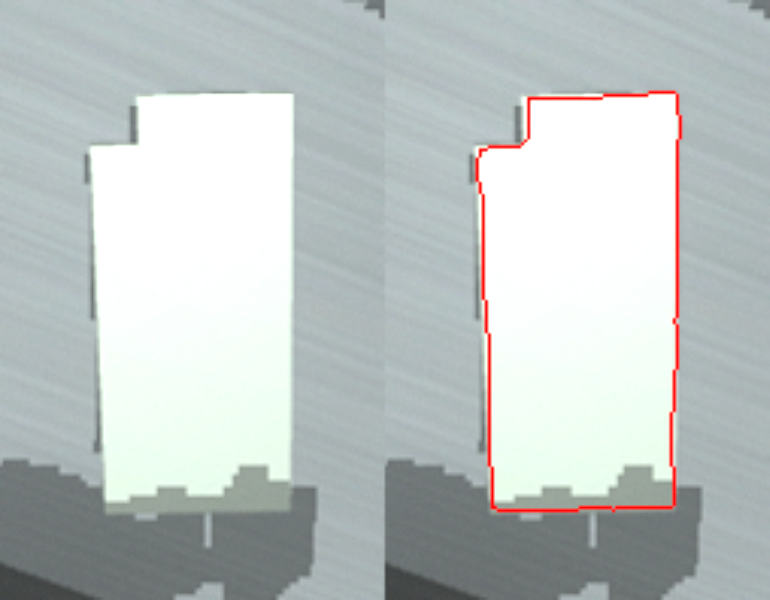

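```bash
cat > kin.py <<'E'
from h import *
from scipy.optimize import least_squares
S=[([1.2891,.2648,1.6054,0,1.2737,-.0369],[.1634,.6542,.2299],[-1.3165,-1.0257,1.0287]),
([.4859,.0009,1.9148,.0007,1.2259,-.6981],[.4595,.271,.2234],[-1.367,-.92,.919]),
([.4295,.129,2.0878,-.0005,.924,-.7549],[.4601,.238,.0699],[-1.368,-.921,.92]),
([.6183,.2702,1.6678,-.1262,1.3987,-.533],[.498,.3319,.2021],[-1.496,-.775,1.093]),
([.7691,.7188,1.0897,-.1799,1.7445,-.4096],[.5638,.495,.1891],[-1.608,-.62,1.254]),
([.7921,.8111,.6413,-.1939,2.0912,-.4538],[.5833,.544,.3555],[-1.608,-.626,1.248]),
([.524,.1067,1.841,-.0032,1.19,.5236],[.4918,.3118,.2035],[-1.571,-.005,-.003])]
z=lambda a:Ro.from_euler('z',a).as_matrix()
y=lambda a:Ro.from_euler('y',a).as_matrix()
def ori(q,s4,s6): return z(q[0])@y(q[1]+q[2])@z(s4*q[3])@y(q[4])@z(s6*q[5])
def fit():
    best=None
    for s4 in(1,-1):
        for s6 in (1,-1):
            Cs=[ori(q,s4,s6).T@Ro.from_rotvec(r).as_matrix() for q,p,r in S]
            C=Ro.from_matrix(Cs).mean().as_matrix()
            e=max(np.linalg.norm((Ro.from_matrix(c)*Ro.from_matrix(C).inv()).as_rotvec()) for c in Cs)
            if best is None or e<best[0]: best=(e,s4,s6,C)
    return best
e,s4,s6,C=fit()
A=[];b=[]
for q,p,r in S:
    R=ori(q,s4,s6);Z=z(q[0]);ez=np.array([0,0,1.]);ex=np.array([1.,0,0])
    A.append(np.c_[Z@ex,ez,Z@y(q[1])@ez,Z@y(q[1]+q[2])@ez,Z@y(q[1]+q[2])@ex,R@ez]);b.append(p)
Af=np.vstack(A);bf=np.hstack(b)
prm=np.linalg.lstsq(Af,bf,rcond=1e-6)[0]; res=(Af@prm-bf)
def fk(q):
    R=ori(q,s4,s6);Z=z(q[0]);ez=np.array([0,0,1.]);ex=np.array([1.,0,0])
    return np.c_[Z@ex,ez,Z@y(q[1])@ez,Z@y(q[1]+q[2])@ez,Z@y(q[1]+q[2])@ex,R@ez]@prm, R@C
lo=np.array([-2.63,-.94,.31,-1.31,0,-2.55]);hi=np.array([2.63,2.18,2.57,4.45,2.66,2.55])
def ik(p,R,q0,free=True):
    f=lambda q:np.r_[(fk(q)[0]-p)*5,Ro.from_matrix(fk(q)[1]@R.T).as_rotvec()]
    s=least_squares(f,np.clip(q0,lo-.9,hi+.9)) if free else least_squares(f,np.clip(q0,lo,hi),bounds=(lo,hi));return s.x,np.abs(s.fun).max()
E
python3 - <<'E'
from kin import *
np.set_printoptions(precision=3,suppress=True)
print(e,s4,s6,C,prm,abs(res).max())
ps=-1.278;a=np.pi/6
wx=np.array([np.cos(a)*np.cos(ps),np.cos(a)*np.sin(ps),np.sin(a)]);wy=np.array([-np.sin(ps),np.cos(ps),0]);wz=np.cross(wx,wy);print(wx,wz)
c=np.array([.5238,-.300,.062])+.06*wz
for sg in (1,-1):
    R=np.c_[sg*wy,-wz,np.cross(sg*wy,-wz)]
    p=c-.005*wx+.012*-wz
    for fr in (True,False):
        q,er=ik(p,R,[-.5,.3,1.6,0,1.2,-.8 if sg==1 else 2.3],fr); print(sg,fr,q,er)
E
```

```text
0.0007320621445549044 1 1 [[-1. -0. -0.]
 [-0.  0.  1.]
 [-0.  1. -0.]] [0.021 0.196 0.441 0.549 0.001 0.229] 0.023238216279708845
[ 0.25  -0.829  0.5  ] [-0.144  0.479  0.866]
1 True [-0.326  0.12   2.104 -0.672  0.713 -0.146] 4.885841731194773e-11
1 False [-0.326  0.12   2.104 -0.672  0.713 -0.146] 1.3748827356194021e-09
-1 True [-0.326  0.12   2.104 -0.672  0.713  2.995] 9.21154819089054e-11
-1 False [-0.42   0.095  2.089 -0.347  0.664  2.55 ] 0.15263479211809472
```

```bash
python3 - <<'E'
import re
t=open('kin.py').read()
t=t.replace("Z@y(q[1]+q[2])@ex,R@ez]","Z@y(q[1]+q[2])@ex,R@ez,Z@y(q[1])@ex,Z@np.array([0,1.,0])]")
open('kin.py','w').write(t)
E
python3 - <<'E'
from kin import *
np.set_printoptions(precision=3,suppress=True)
print(prm,abs(res).max(),res.reshape(-1,3)*1000)
ps=-1.278;a=np.pi/6
wx=np.array([np.cos(a)*np.cos(ps),np.cos(a)*np.sin(ps),np.sin(a)]);wy=np.array([-np.sin(ps),np.cos(ps),0]);wz=np.cross(wx,wy)
W=np.c_[wx,wy,wz]; wc=np.array([.5238,-.300,.062])+.06*wz
py=1.591;Pl=Ro.from_euler('z',py).as_matrix();pc=np.array([.4907,.3144,.0195])
for sg in(1,-1):
  for de in np.radians([-40,-30,-20,-10,0,10,20,30,40]):
    D=Ro.from_euler('y',de).as_matrix()
    G=D@np.array([[0,0,-1],[1,0,0],[0,-1,0.]]) # cols tool x=py, y=-pz
    G=np.c_[sg*G[:,0],G[:,1],np.cross(sg*G[:,0],G[:,1])]
    out=[]
    for M,c,q1 in((Pl,pc,.55),(W,wc,-.4)):
        R=M@G; p=c+M@np.array([-.006,0,0])+R@np.array([0,.012,0])
        best=min((ik(p,R,[q1,.2,1.8,0,1.,g]) for g in(-2.4,0,2.4)),key=lambda r:(r[1]>1e-4,np.maximum(0,np.maximum(lo-r[0],r[0]-hi)).max()))
        out.append(best)
    print(sg,np.degrees(de).round(),out[0][0],'|',out[1][0],[o[1]<1e-4 for o in out])
E
```

```text
[-0.     0.252  0.512  0.566  0.001  0.348  0.     0.025] 7.202029179753655e-05 [[-0.007 -0.026  0.022]
 [-0.049  0.067 -0.024]
 [ 0.014 -0.028 -0.006]
 [ 0.018  0.012 -0.01 ]
 [-0.059  0.04  -0.006]
 [ 0.072 -0.056 -0.001]
 [ 0.032 -0.014  0.024]]
1 -40.0 [0.136 0.339 2.172 1.02  0.847 2.469] | [ 0.025  0.345  2.336 -1.648  1.141  1.08 ] [np.True_, np.True_]
1 -30.0 [0.229 0.292 2.145 0.792 0.758 2.747] | [-0.03   0.228  2.324 -1.511  0.966  0.876] [np.True_, np.True_]
1 -20.0 [0.327 0.274 2.104 0.515 0.723 3.065] | [-0.102  0.143  2.293 -1.305  0.822  0.615] [np.True_, np.True_]
1 -10.0 [ 0.425  0.285  2.051  0.236  0.751 -2.905] | [-0.186  0.093  2.244 -1.025  0.731  0.29 ] [np.True_, np.True_]
1 0.0 [ 0.518  0.321  1.989  0.     0.832 -2.644] | [-0.275  0.078  2.181 -0.702  0.711 -0.065] [np.True_, np.True_]
1 10.0 [ 0.602  0.378  1.92  -0.18   0.948 -2.447] | [-0.364  0.095  2.107 -0.403  0.763 -0.388] [np.True_, np.True_]
1 20.0 [ 0.675  0.452  1.846 -0.312  1.083 -2.306] | [-0.447  0.137  2.026 -0.169  0.867 -0.637] [np.True_, np.True_]
1 30.0 [ 0.737  0.538  1.769 -0.412  1.2
[... 563 characters left out ...]
0 [0.425 0.285 2.051 0.236 0.751 0.236] | [-0.186  0.093  2.244 -1.025  0.731 -2.851] [np.True_, np.True_]
-1 0.0 [ 0.518  0.321  1.989 -0.     0.832  0.498] | [-0.275  0.078  2.181 -0.702  0.711  3.076] [np.True_, np.True_]
-1 10.0 [ 0.602  0.378  1.92  -0.18   0.948  0.694] | [-0.364  0.094  2.107 -0.403  0.763  2.753] [np.True_, np.True_]
-1 20.0 [ 0.675  0.452  1.846 -0.312  1.083  0.835] | [-0.447  0.137  2.026 -0.169  0.867  2.504] [np.True_, np.True_]
-1 30.0 [ 0.737  0.538  1.769 -0.412  1.226  0.935] | [-0.521  0.201  1.94   0.     1.001  2.327] [np.True_, np.True_]
-1 40.0 [ 0.788  0.632  1.692 -0.491  1.371  1.005] | [-0.586  0.28   1.852  0.122  1.148  2.205] [np.True_, np.True_]
```

Call:
play_rows(motion=[[[0, 0, 0.2], [0, 0, 1]], [[0, 0, 0.2], [0, 0, 1]], [[0, 0, 0.2], [0, 0, 1]], [[0, 0, 0.2], [0, 0, 1]], [[0, 0, 0.2], [0, 0, 1]]])

```text
time: 9.32
tool_pos: [0.4909, 0.3109, 0.2828]
tcp_rot: [-1.483, -0.617, 0.61]
wrist_force: [0.5, -0.1, 0.2]
width: 1.001
```

Call:
play_rows(motion=[[[0, 0, 0], [0, 0, 1]], [[0, 0, 0], [0, 0, 1]], [[0, 0, 0], [0, 0, 1]], [[0, 0, 0], [0, 0, 1]], [[0, 0, 0], [0, 0, 1]]])

```text
time: 9.95
tool_pos: [0.4906, 0.3107, 0.2823]
tcp_rot: [-1.21, -1.21, 1.204]
wrist_force: [0.6, -0.2, -0.4]
width: 1.001
```

Call:
play_rows(motion=[[[0, 0, 0], [0, 0, 1]], [[0, 0, 0], [0, 0, 1]], [[0, 0, 0], [0, 0, 1]], [[0, 0, 0], [0, 0, 1]], [[0, 0, 0], [0, 0, 1]], [[0, 0, 0], [0, 0, 1]]])

```text
time: 10.7
tool_pos: [0.4905, 0.3105, 0.2821]
tcp_rot: [-0.731, -1.759, 1.754]
wrist_force: [-0.4, 0.5, 0.2]
width: 0.998
```

```bash
cat >> kin.py <<'E'
def graspT(pc,yaw,de,cx,tz):
    """TCP pose: tool x=+plate y, tilted de about plate y; finger axis crosses plate mid-plane at plate x=cx; TCP height tz"""
    M=Ro.from_euler('z',yaw).as_matrix()
    R=M@Ro.from_euler('y',de).as_matrix()@np.array([[0,0,-1],[1,0,0],[0,-1,0.]])
    a=np.array(pc)+M@np.array([cx,0,0]); ty=R[:,1]; k=(tz-a[2])/ty[2]
    T=np.eye(4);T[:3,:3]=R;T[:3,3]=a+k*ty;return T
E
python3 - <<'E'
from kin import *
np.set_printoptions(precision=4,suppress=True)
T=T_tool();print(T,bot.read_state()['q'])
G=graspT([.4907,.3144,.0195],1.591,.3,-.007,.006);print(G)
H=G.copy();H[:3,3]-=.17*G[:3,1];print(H[:3,3])
plan(T,H[:3,3],H[:3,:3])
print(ik(H[:3,3],H[:3,:3],[.6,.4,1.6,0,1.2,-2.3]),ik(G[:3,3],G[:3,:3],[.6,.4,1.6,0,1.2,-2.3]))
E
```

```text
[[-0.7037 -0.0008 -0.7105  0.4905]
 [ 0.7105  0.0032 -0.7037  0.3105]
 [ 0.0029 -1.     -0.0017  0.2821]
 [ 0.      0.      0.      1.    ]] [ 0.5196  0.0572  1.7484  0.0033  1.335  -1.8325]
[[-0.9998  0.006   0.0193  0.4909]
 [-0.0202 -0.2955 -0.9551  0.3032]
 [ 0.     -0.9553  0.2955  0.006 ]
 [ 0.      0.      0.      1.    ]]
[0.4899 0.3535 0.1684]
total shift [-0.001  0.107 -0.284] turn [-0.367  0.145  1.024] rows> 4.6
(array([ 0.7146,  0.3061,  1.6988, -0.2355,  1.3384, -2.3695]), np.float64(1.7486012637846216e-14)) (array([ 0.6538,  0.4313,  1.8698, -0.2799,  1.0392, -2.3414]), np.float64(4.384449274189079e-13))
```

Call:
play_rows(motion=[[[0, 0.05, -0.05], [-0.18, 0.07, 0.5]], [[0, 0.107, -0.1], [-0.364, 0.144, 0.99]], [[0, 0.107, -0.2], [-0.364, 0.144, 0.99]], [[0, 0.107, -0.284], [-0.364, 0.144, 0.99]], [[0, 0.107, -0.284], [-0.364, 0.144, 0.99]], [[0, 0.107, -0.284], [-0.364, 0.144, 0.99]], [[0, 0.107, -0.284], [-0.364, 0.144, 0.99]]])

```text
time: 11.58
tool_pos: [0.4908, 0.3536, 0.1692]
tcp_rot: [-0.01, -1.868, 2.524]
wrist_force: [-0.5, -0.1, 0.5]
width: 0.996
```

```bash
python3 look.py w3; python3 - <<'E'
from kin import *
q=np.load('/tmp/q.npy');print(q[:,:2].mean(0),q[:,:2].min(0),q[:,:2].max(0))
T=T_tool();print(T[:3,3])
E
```

```text
11.575 [[-1.      0.0024 -0.0065  0.4908]
 [ 0.0055 -0.2923 -0.9563  0.3536]
 [-0.0042 -0.9563  0.2923  0.1692]
 [ 0.      0.      0.      1.    ]] [ 0.7114  0.3069  1.6955 -0.2311  1.3404 -2.3483] 0.99619706914748 [-0.4522 -0.135   0.4977]
plate_mid [(0.74, array([0.4901, 0.3118, 0.0205]))]
plate [(0.71, array([0.4888, 0.3167, 0.0129]))]
[(0.68, np.int64(10332))]
10283 [0.0209 0.0221 0.0233]
((0.4890947639942169, 0.31590327620506287), (0.053759489208459854, 0.11297652125358582), 1.6374590396881104) [[0.4606 0.3716]
 [0.4638 0.2587]
 [0.5176 0.2602]
 [0.5143 0.3731]]
[0.48971257 0.31304873] [0.4613572  0.25949641] [0.51667121 0.37213175]
[0.49092578 0.35320761 0.16944253]
```

View pics/w3.png

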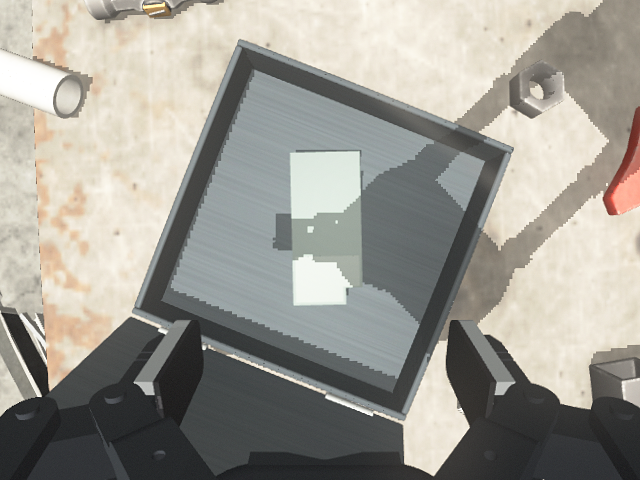

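```bash
python3 - <<'E'
from kin import *
T=T_tool()
G=graspT([.490,.315,.0195],1.593,.3,-.007,.0055)
plan(T,G[:3,3],G[:3,:3]); print(G[:3,3],ik(G[:3,3],G[:3,:3],[.6,.4,1.6,0,1.2,-2.3]))
E
```

```text
total shift [-0.002 -0.124 -0.41 ] turn [-0.004  0.005  0.034] rows> 2.7
[0.49025156 0.30367209 0.0055    ] (array([ 0.65520926,  0.43137071,  1.87083041, -0.28027411,  1.03792542,
       -2.34150534]), np.float64(4.4406972646325553e-13))
```

Descend with fingers half-shut first part fully open, then check before closing.

Call:
play_rows(motion=[[[0, -0.03, -0.1], [-0.004, 0.005, 0.034]], [[0, -0.06, -0.2], [-0.004, 0.005, 0.034]], [[-0.001, -0.09, -0.3], [-0.004, 0.005, 0.034]], [[-0.002, -0.109, -0.36], [-0.004, 0.005, 0.034]], [[-0.002, -0.117, -0.385], [-0.004, 0.005, 0.034]], [[-0.002, -0.124, -0.41], [-0.004, 0.005, 0.034]], [[-0.002, -0.124, -0.41], [-0.004, 0.005, 0.034]], [[-0.002, -0.124, -0.41], [-0.004, 0.005, 0.034]]])

```text
time: 12.78
tool_pos: [0.4904, 0.3045, 0.0055]
tcp_rot: [-0.022, 1.853, -2.513]
wrist_force: [0.6, 0.4, -0.3]
width: 1.001
```

```bash
python3 look.py w4
```

```text
12.775 [[-0.9997  0.0073  0.0229  0.4904]
 [-0.024  -0.2953 -0.9551  0.3045]
 [-0.0002 -0.9554  0.2954  0.0055]
 [ 0.      0.      0.      1.    ]] [ 0.6563  0.432   1.8698 -0.2805  1.038  -2.3421] 1.0005840013229785 [ 0.5738  0.4423 -0.2884]
plate_mid [(0.79, array([0.4903, 0.3128, 0.0253]))]
plate [(0.57, array([0.4878, 0.3129, 0.0152]))]
[(0.88, np.int64(37212))]
37059 [0.021  0.0221 0.0231]
((0.4893428087234497, 0.3033795654773712), (0.05641697347164154, 0.08766662329435349), 0.8727182149887085) [[0.4605 0.3468]
 [0.4618 0.2591]
 [0.5182 0.26  ]
 [0.5169 0.3476]]
```

View pics/w4.png

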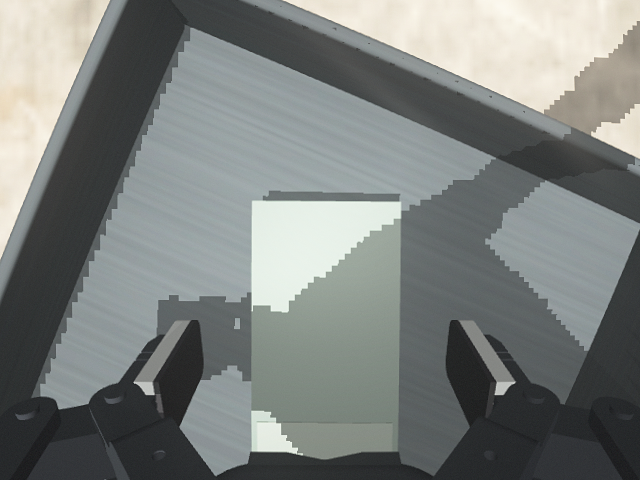

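Call:
play_rows(motion=[[[0, 0, 0], [0, 0, 0]], [[0, 0, 0], [0, 0, 0]], [[0, 0, 0], [0, 0, 0]], [[0, 0, 0], [0, 0, 0]], [[0, 0, 0], [0, 0, 0]], [[0, 0, 0], [0, 0, 0]]], gripper=1, squeeze=40)

```text
time: 13.72
tool_pos: [0.4899, 0.3039, 0.0048]
tcp_rot: [-0.023, 1.852, -2.514]
wrist_force: [-0.4, 1.4, 3.4]
width: 0.572
```

```bash
python3 look.py w5
```

```text
13.725 [[-0.9997  0.0062  0.0232  0.4899]
 [-0.024  -0.2961 -0.9549  0.3039]
 [ 0.0009 -0.9551  0.2962  0.0048]
 [ 0.      0.      0.      1.    ]] [ 0.6561  0.4326  1.8707 -0.2805  1.0378 -2.3422] 0.5722944467254857 [-0.3656  1.3667  3.443 ]
plate_mid [(0.71, array([0.49  , 0.3143, 0.0221]))]
plate [(0.67, array([0.4872, 0.3165, 0.0132]))]
[(0.86, np.int64(36765))]
36614 [0.021  0.0221 0.0231]
((0.48934707045555115, 0.30314043164253235), (0.05033738538622856, 0.0871376022696495), 1.156559944152832) [[0.4633 0.3462]
 [0.4651 0.2591]
 [0.5154 0.2601]
 [0.5136 0.3472]]
```

View pics/w5.png

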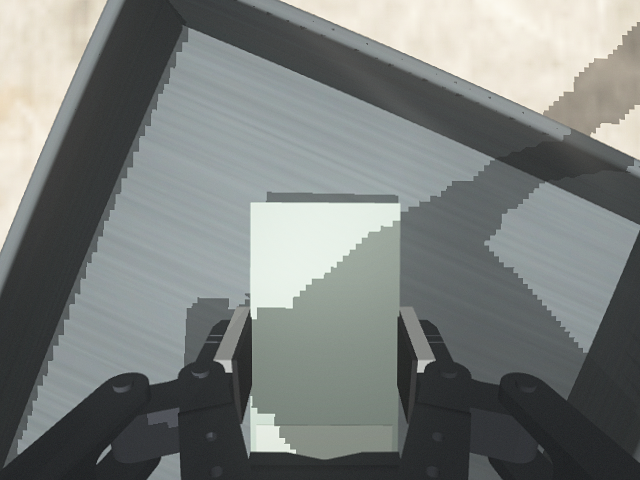

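Call:
play_rows(motion=[[[0, 0, 0.02], [0, 0, 0]], [[0, 0, 0.05], [0, 0, 0]], [[0, 0, 0.1], [0, 0, 0]], [[0, 0, 0.18], [0, 0, 0]], [[0, 0, 0.28], [0, 0, 0]], [[0, -0.02, 0.4], [0, 0, 0]], [[0, -0.05, 0.52], [0, 0, 0]], [[0, -0.08, 0.62], [0, 0, 0]], [[0, -0.1, 0.7], [0, 0, 0]], [[0, -0.1, 0.7], [0, 0, 0]]])

```text
time: 15.18
tool_pos: [0.4911, 0.2642, 0.2895]
tcp_rot: [-0.014, 1.856, -2.508]
wrist_force: [0.2, 0.0, -0.0]
width: 0.575
```

```bash
python3 look.py w6; python3 - <<'E'
from kin import *
T=T_tool();q=np.load('/tmp/q.npy')
# plane fit of plate in tool frame
qt=(q-T[:3,3])@T[:3,:3]
c=qt.mean(0);U,S,V=np.linalg.svd(qt-c,full_matrices=False);n=V[2];n*=-np.sign(n[1]);print('normal tool',n,'S',S/np.sqrt(len(q)))
g=abs((qt-np.median(qt,0))@n)<.004
ref=np.array([0,-np.cos(.3),-np.sin(.3)]);print('expected ±',ref,c)
print('plain end extremes tool z',qt[:,2].min(),qt[:,2].max(), 'y at z=0', np.median(qt[abs(qt[:,2])<.003][:,1]) if (abs(qt[:,2])<.003).any() else None)
E
```

```text
15.175 [[-0.9997  0.0122  0.0206  0.4911]
 [-0.0232 -0.2922 -0.9561  0.2642]
 [-0.0057 -0.9563  0.2924  0.2895]
 [ 0.      0.      0.      1.    ]] [ 0.6034  0.1162  1.6989 -0.2509  1.4905 -2.5197] 0.5748026292573934 [ 0.1542  0.0033 -0.0073]
plate_mid []
plate [(0.7, array([0.4884, 0.2757, 0.3015]))]
[(0.71, np.int64(36650))]
36508 [0.3057 0.3067 0.3078]
((0.4951360523700714, 0.23508195579051971), (0.13927125930786133, 0.11575384438037872), 62.782257080078125) [[0.4118 0.1996]
 [0.5148 0.1467]
 [0.5785 0.2705]
 [0.4755 0.3235]]
normal tool [ 0.02389128 -0.949356    0.31329282] S [0.02443884 0.01424367 0.00605223]
expected ± [ 0.         -0.95533649 -0.29552021] [-0.00158879 -0.02197481  0.00873393]
plain end extremes tool z -0.07380808103838082 0.04897479666702427 y at z=0 -0.024837936014153267
```

View pics/w6.png

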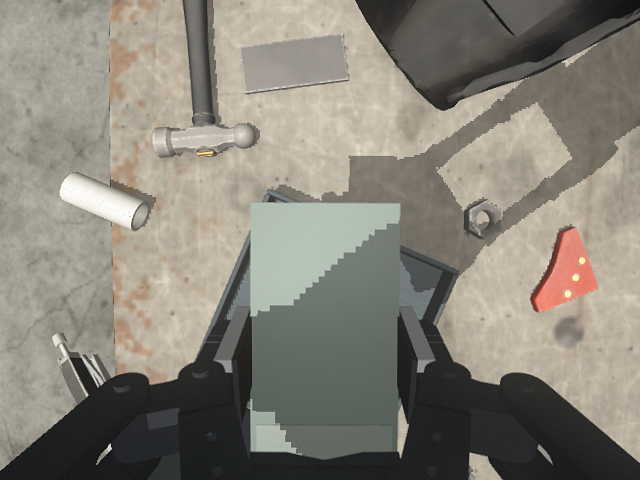

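```bash
cat > plan2.py <<'E'
from kin import *
np.set_printoptions(precision=4,suppress=True)
Tg=np.eye(4);Tg[:3,:3]=np.array([[-.9997,.0062,.0232],[-.024,-.2961,-.9549],[.0009,-.9551,.2962]]);Tg[:3,:3]=Ro.from_matrix(Tg[:3,:3]).as_matrix();Tg[:3,3]=[.4899,.3039,.0048]
Pg=np.eye(4);Pg[:3,:3]=Ro.from_euler('z',1.592).as_matrix();Pg[:3,3]=[.4898,.3147,.0195]
TP=np.linalg.inv(Tg)@Pg   # plate in tool
ps=-1.278;a=np.pi/6
wx=np.array([np.cos(a)*np.cos(ps),np.cos(a)*np.sin(ps),np.sin(a)]);wy=np.array([-np.sin(ps),np.cos(ps),0]);wz=np.cross(wx,wy)
W=np.eye(4);W[:3,:3]=np.c_[wx,wy,wz];W[:3,3]=[.5238,-.300,.062]
def target(h):
    M=W.copy();M[:3,3]+=h*wz;return M@np.linalg.inv(TP)
E
python3 - <<'E'
from plan2 import *
print('plate in tool',TP)
T=T_tool();R0=T[:3,:3]
q=bot.read_state()['q']
for p,k in(([.50,.16,.36],1),([.50,0,.38],2),([.52,-.18,.38],3)):
    R=Ro.from_euler('z',-k*np.pi/4).as_matrix()@R0;q,er=ik(np.array(p),R,q);print(p,q,er)
    Tm=np.eye(4);Tm[:3,:3]=R;Tm[:3,3]=p
for h in(.18,.06):
    E=target(h);plan(Tm,E[:3,3],E[:3,:3]);q,er=ik(E[:3,3],E[:3,:3],q);print(E,q,er);Tm=E
print('shift now->A',(np.array([.5,.16,.36])-T[:3,3])/.4)
E
```

```text
plate in tool [[-0.0028  1.      0.0009 -0.0001]
 [-0.2962  0.0001 -0.9551 -0.0172]
 [-0.9551 -0.0029  0.2962 -0.006 ]
 [ 0.      0.      0.      1.    ]]
[0.5, 0.16, 0.36] [ 0.3479  0.1091  1.5811 -0.1312  1.7238 -2.0352] 2.7755575615628914e-14
[0.5, 0, 0.38] [-0.0392  0.0762  1.5813 -0.0156  1.7859 -1.6357] 2.1321594663448185e-13
[0.52, -0.18, 0.38] [-0.4402  0.1579  1.4909  0.0996  1.7783 -1.2437] 2.123301534595612e-12
total shift [-0.057 -0.08  -0.451] turn [-0.578 -0.35  -0.64 ] rows> 3.9
[[ 0.9566  0.0639 -0.2843  0.4974]
 [ 0.2914 -0.2116  0.9329 -0.2119]
 [-0.0006 -0.9753 -0.2211  0.1998]
 [ 0.      0.      0.      1.    ]] [-0.3335 -0.0501  2.0258 -0.2088  1.0433 -0.535 ] 6.800116025829084e-15
total shift [ 0.043 -0.144 -0.26 ] turn [0. 0. 0.] rows> 1.9
[[ 0.9566  0.0639 -0.2843  0.5147]
 [ 0.2914 -0.2116  0.9329 -0.2693]
 [-0.0006 -0.9753 -0.2211  0.0958]
 [ 0.      0.      0.      1.    ]] [-0.4253  0.1283  2.0507 -0.2281  0.8276 -0.5777] 2.3592239273284576e-15
shift now->A [ 0.0281 -0.2585  0.1924]
```

Call:
play_rows(motion=[[[0.01, -0.06, 0.05], [0, 0, -0.2]], [[0.01, -0.13, 0.1], [0, 0, -0.4]], [[0.02, -0.2, 0.15], [0, 0, -0.6]], [[0.02, -0.26, 0.2], [0, 0, -0.8]], [[0.02, -0.26, 0.2], [0, 0, -1]], [[0.02, -0.26, 0.2], [0, 0, -1]]])

```text
time: 16.12
tool_pos: [0.4977, 0.159, 0.3628]
tcp_rot: [-0.581, -1.46, 1.985]
wrist_force: [-0.0, 1.1, -0.7]
width: 0.574
```

Call:
play_rows(motion=[[[0, -0.08, 0.02], [0, 0, -0.2]], [[0, -0.16, 0.03], [0, 0, -0.4]], [[0, -0.24, 0.04], [0, 0, -0.6]], [[0, -0.32, 0.05], [0, 0, -0.8]], [[0, -0.4, 0.05], [0, 0, -1]], [[0, -0.4, 0.05], [0, 0, -1]]])

```text
time: 16.88
tool_pos: [0.4972, -0.002, 0.383]
tcp_rot: [-0.973, -0.998, 1.356]
wrist_force: [0.1, 1.0, -0.3]
width: 0.572
```

Call:
play_rows(motion=[[[0.01, -0.08, 0], [0, 0, -0.2]], [[0.02, -0.16, 0], [0, 0, -0.4]], [[0.03, -0.25, 0], [0, 0, -0.6]], [[0.04, -0.35, 0], [0, 0, -0.8]], [[0.05, -0.45, 0], [0, 0, -1]], [[0.05, -0.45, 0], [0, 0, -1]], [[0.05, -0.45, 0], [0, 0, -1]]])

```text
time: 17.75
tool_pos: [0.5177, -0.1789, 0.3836]
tcp_rot: [-1.192, -0.515, 0.698]
wrist_force: [0.6, 0.7, -1.1]
width: 0.573
```

```bash
python3 - <<'E'
from plan2 import *
s=bot.read_state();T=T_tool(s);print(s['time'],T,s['q'],s['width'])
E=target(.16);plan(T,E[:3,3],E[:3,:3])
im,d=cams.read_camera('scene');save(im,'s4')
im,d=cams.read_camera('top')
print([(x['conf'],toW('top',x['xyz'])[0]) for x in cams.mark_of('top','window')])
print([(x['conf'],toW('top',x['xyz'])[0]) for x in cams.mark_of('top','lid_bar')])
E
```

```text
17.75 [[ 0.6872 -0.2156 -0.6938  0.5177]
 [ 0.7265  0.2064  0.6554 -0.1789]
 [ 0.0019 -0.9544  0.2985  0.3836]
 [ 0.      0.      0.      1.    ]] [-0.4389  0.1536  1.4894  0.0976  1.7856 -1.2454] 0.5727425146915865
total shift [-0.044 -0.106 -0.503] turn [-0.577 -0.354 -0.644] rows> 3.9
[]
[(0.98, array([0.574 , 0.5094, 0.2002]))]
```

View pics/s4.png

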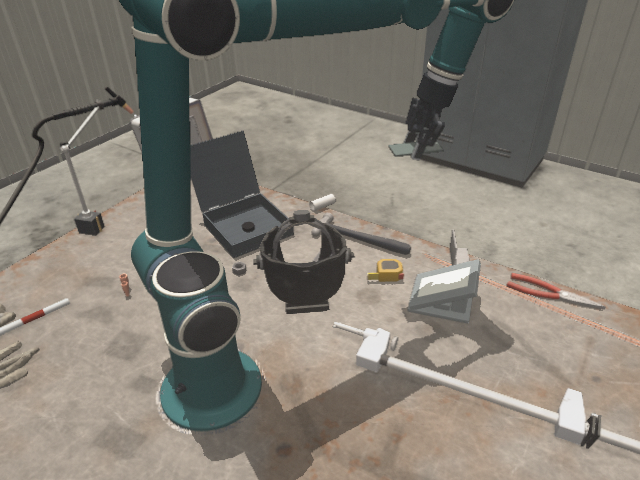

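Call:
play_rows(motion=[[[-0.01, -0.03, -0.05], [-0.144, -0.088, -0.16]], [[-0.02, -0.05, -0.12], [-0.29, -0.177, -0.32]], [[-0.03, -0.08, -0.22], [-0.433, -0.265, -0.483]], [[-0.044, -0.106, -0.35], [-0.577, -0.354, -0.644]], [[-0.044, -0.106, -0.45], [-0.577, -0.354, -0.644]], [[-0.044, -0.106, -0.503], [-0.577, -0.354, -0.644]], [[-0.044, -0.106, -0.503], [-0.577, -0.354, -0.644]], [[-0.044, -0.106, -0.503], [-0.577, -0.354, -0.644]]])

```text
time: 18.95
tool_pos: [0.501, -0.2226, 0.1848]
tcp_rot: [-1.782, -0.265, 0.207]
wrist_force: [0.2, -0.1, -0.4]
width: 0.571
```

```bash
python3 - <<'E'
from plan2 import *
s=bot.read_state();T=T_tool(s);print(s['time'],T[:3,3],s['q'],s['width'],s['wrist_force'])
E=target(.06);plan(T,E[:3,3],E[:3,:3])
im,d=cams.read_camera('wrist');save(im,'w7')
for l in ['window']:
    print(l,[(x['conf'],toW('wrist',x['xyz'],s)[0]) for x in cams.mark_of('wrist',l)])
v,u=np.mgrid[0:480,0:640]
P=toW('wrist',deproj('wrist',np.c_[u.ravel(),v.ravel()],d.ravel()),s);P=P[d.ravel()>0]
L=(P-W[:3,3])@W[:3,:3]
for nm,m in (('panel',(abs(L[:,2])<.012)&(abs(L[:,0])<.1)&(abs(L[:,1])<.08)),('plate',(abs(L[:,2]-.16)<.02)&(abs(L[:,0])<.08)&(abs(L[:,1])<.0245))):
    q=L[m]; print(nm,m.sum(),q.min(0),q.max(0),np.median(q,0))
    A=np.c_[q[:,:2],np.ones(len(q))];print('fit',np.linalg.lstsq(A,q[:,2],rcond=None)[0])
im,d=cams.read_camera('scene');save(im[200:350,330:530].repeat(3,0).repeat(3,1),'s5')
E
```

```text
18.95 [ 0.501  -0.2226  0.1848] [-0.3508 -0.0261  2.0322 -0.2116  1.0063 -0.5419] 0.5714674422844834 [ 0.1772 -0.0987 -0.3924]
total shift [ 0.034 -0.117 -0.222] turn [0.002 0.005 0.003] rows> 1.6
window []
panel 10091 [-0.1    -0.0664 -0.012 ] [0.0831 0.0654 0.0037] [-0.0732 -0.006   0.0009]
fit [0.0471 0.002  0.0026]
plate 37110 [-0.0529 -0.0245  0.1615] [0.0341 0.0245 0.18  ] [-0.0105  0.0002  0.164 ]
fit [0.0093 0.0159 0.1643]
```

View pics/w7.png

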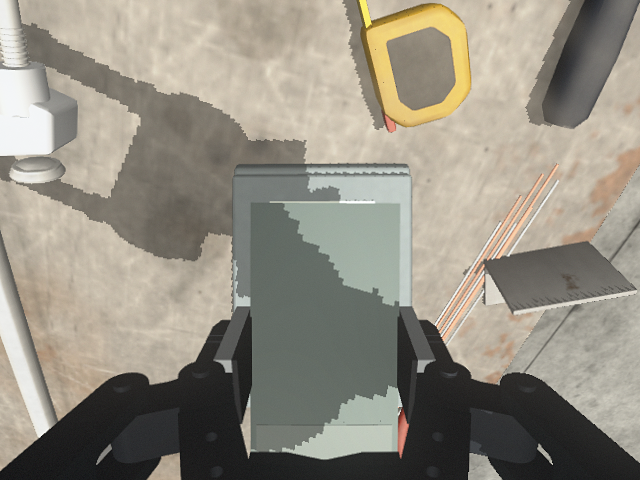

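View pics/s5.png

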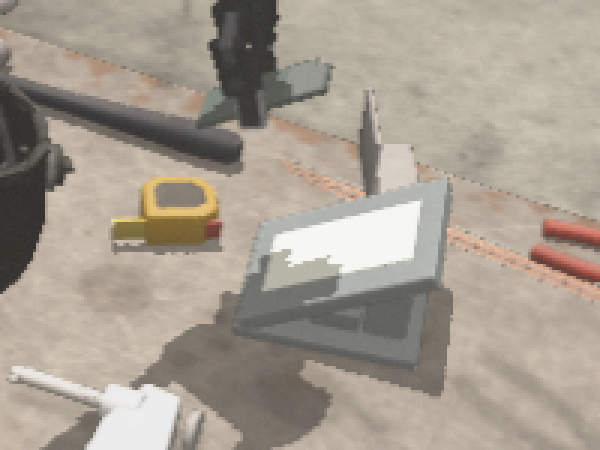

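Call:
play_rows(motion=[[[0.008, -0.03, -0.056], [0, 0, 0]], [[0.017, -0.058, -0.11], [0, 0, 0]], [[0.025, -0.088, -0.166], [0, 0, 0]], [[0.034, -0.117, -0.222], [0, 0, 0]], [[0.034, -0.117, -0.222], [0, 0, 0]], [[0.034, -0.117, -0.222], [0, 0, 0]], [[0.034, -0.117, -0.222], [0, 0, 0]], [[0.034, -0.117, -0.222], [0, 0, 0]]])

```text
time: 20.1
tool_pos: [0.5142, -0.2695, 0.0956]
tcp_rot: [-1.782, -0.264, 0.207]
wrist_force: [-0.1, -0.7, -0.0]
width: 0.574
```

```bash
python3 - <<'E'
from plan2 import *
s=bot.read_state();T=T_tool(s);print(s['time'],T[:3,3],s['width'],s['wrist_force'],abs(s['joint_vel']).max())
M=np.linalg.inv(W)@T@TP;print('plate in window',M)
im,d=cams.read_camera('wrist')
v,u=np.mgrid[0:480,0:640]
P=toW('wrist',deproj('wrist',np.c_[u.ravel(),v.ravel()],d.ravel()),s);P=P[d.ravel()>0]
L=(P-W[:3,3])@W[:3,:3]
m=(abs(L[:,2]-.0625)<.012)&(abs(L[:,0])<.08)&(abs(L[:,1])<.0245);q=L[m];print(q.min(0),q.max(0),np.linalg.lstsq(np.c_[q[:,:2],np.ones(len(q))],q[:,2],rcond=None)[0])
im,d=cams.read_camera('scene');save(im[80:380,150:550].repeat(2,0).repeat(2,1),'s6')
for l in ['plate_mid','window','lid_bar']:
    print(l,[(x['conf'],toW('scene',x['xyz'])[0],((toW('scene',x['xyz'])[0]-W[:3,3])@W[:3,:3])) for x in cams.mark_of('scene',l)])
E
```

```text
20.1 [ 0.5142 -0.2695  0.0956] 0.5740192444506274 [-0.0725 -0.7126 -0.0497] 0.00438292763220067
plate in window [[ 1.      0.0043 -0.003  -0.0001]
 [-0.0043  1.     -0.0012 -0.0005]
 [ 0.003   0.0013  1.      0.0599]
 [ 0.      0.      0.      1.    ]]
[-0.0552 -0.0245  0.0596] [0.0325 0.0245 0.0745] [0.0078 0.0116 0.0627]
plate_mid [(0.83, array([ 0.5127, -0.2683,  0.1128]), array([-0.0036, -0.0014,  0.0608]))]
window [(0.86, array([ 0.5247, -0.3049,  0.0605]), array([ 0.0035, -0.0006, -0.0038]))]
lid_bar [(0.77, array([0.5748, 0.5099, 0.2   ]), array([-0.5898,  0.2826,  0.4999]))]
```

View pics/s6.png

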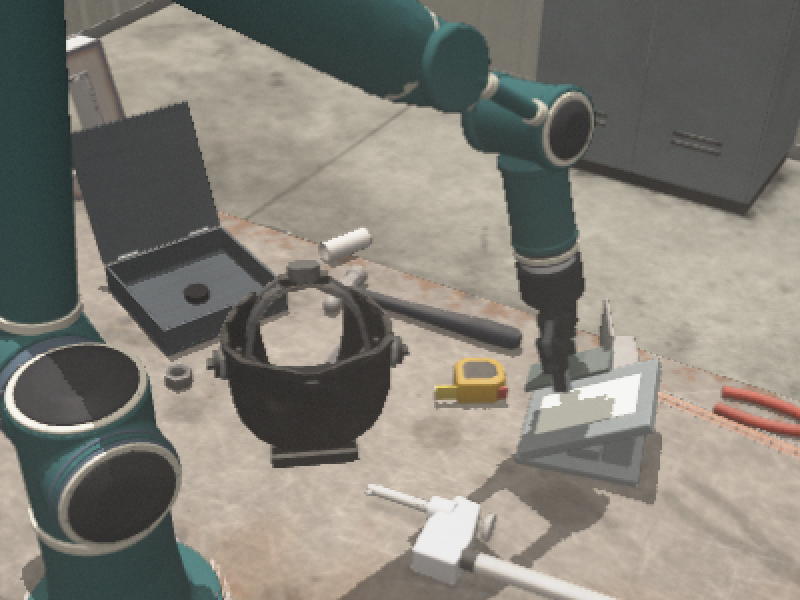

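The picture shows the plate held parallel above the window, with a clear gap to the light. The lid is open at upper left. All the checks agree, so I'm handing the job in.

```bash
python3 -c "
from workcell import bot
print(bot.finish_job()); s=bot.read_state(); print(s['time'],s['wrist_force'],s['width'])"
```

```text
the job is handed in; nothing more can be done
None
the job is handed in; nothing more can be done
```

I opened the lid by its bar until it rested on its stop, then gripped the plate across its long edges and lifted it clear. I handed the job in at about 20 s with the plate held over the inspection light. No verdict was reported.

- **Plate pose:** my pose calculation puts the plate's centre within 1 mm of the window's centre along and across, and 60 mm off it. Its axes are within about 0.01 rad of the window's. The wrist depth picture and the plate detector agreed with this to within about 4 mm and 0.02 rad.
- **Which way round:** in the case, the notch showed the frosted end was the one towards the lid. That end now points to the window's high edge, label face up. I gripped about 7 mm on the plain side of the centre, with the hand tilted 0.3 rad so that the last joint stayed in range both there and over the light.
- **Lid and light:** the bar was found at the position expected for a lid resting on its stop, and the pictures show it open. There is a visible gap to the light, the fingertips are about 47 mm above it by calculation, and the wrist force was below 1 N.
- **Disagreements:** the network missed the plate centre once and the window twice, in pictures where the hand was carrying the plate. Its last window reading was about 5 mm from the pose I used. None of these come near the tolerances.

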